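Tap trivet slats flush and clamp them with a one-hand ratchet clamp

ROBOT

A 6-joint arm with a two-finger parallel gripper is mounted at the origin on a cart in front of the work surface, level with it; the furniture and walls round the work are solid. World frame = base frame: x ahead of the robot, y to its left, z up, the work surface at z = 0. Lengths are in mm, angles in rad, forces in N, time in s.
With the tool pointing down it reaches from about 400 to 925 mm from the base axis. Payload 12.5 kg.
Tool frame: the origin (TCP) lies on the mounting face of the last link; the fingertips stand 190 mm ahead of it and the grasp point (between the pads) lies 171 mm ahead of it; z points along the fingers, y is the line along which they close (so a half turn about z gives the same grasp; the last joint's range is limited). The gripper opens to 95 mm and grips with 3 to 60 N. Pads are 20 mm wide; open, the fingers measure 119 mm over their backs; the gripper's body (75 mm by 180 mm) begins 59 mm behind the grasp point.
Start: joints at [-1.369, 0.491, 1.559, -0, 1.092, -0.106], TCP at [189.371, -595.62, 404.761] pointing down, gripper open.
Joint ranges: [-3.1, 3.1], [-0.84, 2.19], [0.05, 2.79], [-1.13, 4.28], [0.06, 2.93], [-2.69, 2.69]. Speed limits (rad/s): [2.22, 2.22, 2.79, 3.14, 3.14, 3.14].

INTERFACE

Orientations are given as [roll, pitch, yaw] about the fixed x, y, z axes, in that order (R = Rz(yaw) Ry(pitch) Rx(roll)).
In Python, from cell import env gives the robot as it stands.
- The arm moves only by the tool carry_out, never from a script. Its argument "series" is a list of rows, each a list of 5 numbers: the shift along the tool's x, y, z in m, then the turn about the tool's z in degrees, then the opening, from 0 (shut) to 1 (fully open). A call has 1 to 20 rows; each row is the pose to reach, as a shift and turn from the pose commanded when the call began, along the tool's axes at that moment; what a row does not reach only later rows make up. A row lasts 1/8 s, in which the tool goes at most 62.5 mm and 10.7 degrees, less where a joint would pass 70% of its speed; a pose out of reach is approached as far as the arm can. A call with a gripper value outside its range is refused whole. The fingers move at their own pace and stop on an object; the grip force is fixed at half the most. Time passes only in rows, so rows that repeat a pose let the fingers close. It gives the time, the measured TCP pose, the force, the opening and the grip force at its end, in the units of the state.
- env.state(): the state, without advancing time (a new reading comes with each control period).
- env.read_camera(name): name is "scene" or "top"; returns (picture, depth): 384x512x3 uint8, red, green, blue; 384x512 float32, mm along the optical axis (not along the pixel's ray), 0 where there is no reading.
- env.get_calibration(name): a dict with "intrinsics" (3x3 intrinsics, pixels), "cam_to_world" (4x4, takes a point from camera to world coordinates). Camera axes: x right, y up, looking along -z (the intrinsics and any distortion apply to the point x, -y, -z); pixel columns grow to the right and rows downward; lengths in mm; the calibration is good to about 2 mm. A picture is of the moment at which its call begins. get_calibration takes no time and is no camera call.
- env.job_done(): hands the job in; it is judged then, once.
The state is a dict: "t": time; "joints": joint angles; "qvel": joint speeds; "tau": joint torques, N m; "eef_pos": TCP position; "tcp_rot": TCP orientation; "ft_force": force on the tool from outside, world axes, zero at the start; "moment": the same for the moment, N m; "opening": opening from 0.0 (shut) to 1.0 (fully open); "grip_force": force on a finger pad.
Only numpy, scipy, OpenCV 4.12 (cv2) and the standard library are available. Lean on these libraries where they do the work, as an engineer would, in place of code of your own. Each camera call takes 0.05 s, during which the arm holds its last target. There are 200 camera calls.

TASK

The three loose wooden slats of a trivet lie in the bar clamp: first tap them endways, away from you, until all three butt squarely against the clamp's metal stop rail. Then pump the orange trigger towards the black handle, letting it spring back between squeezes, until the black sprung pad meets the slats and is pushed in about half way, never right home. Finish while still holding the trigger squeezed so; do not push the sliding jaw by hand, and leave the canister, the lid and the phone where they are.

Things in the scene. Friction and masses are not known exactly. Their poses are not given: they have to be found in the camera images.
- clamp: One-hand bar clamp on a 12 mm plywood board fixed to the worktop (place and yaw vary). Origin in the worktop plane. +x: along the slats towards the stop rail, away from the robot; +y: the way the jaw advances. The bed under the slats spans x -25 to +85, y +16 to +158 mm, so their near ends overhang it. The board and the rod's low tail (30 mm high) reach back to y -145 mm.
- stop_rail (a point): Middle of the face of the aluminium stop rail that the slats' far ends must meet: clamp x=+65, y=+82, z=20 mm. The face looks to clamp -x and runs from y=+30 to +156 mm; rail top at z=34 mm.
- fixed_jaw (a point): Middle of the orange fixed jaw's face, at clamp x=+20, y=+130, z=20 mm; the jaw is 70 mm long along x, its top at z=42 mm.
- handle_back (a point): Middle of the back face (away from the trigger) of the upright black handle: clamp x=0, y=-114, z=96 mm. The handle is 34 mm wide along x, 12 mm thick (y -114 to -102), 114 mm high. It is rigid and never moves, only the trigger does, so a hand centred between them at rest would jam. Nothing stands behind it.
- trigger_roll (a point): Centre of the trigger's orange finger roll, a level cylinder 14 mm across, 34 mm long along clamp x. At rest at clamp y=-69, z=96 mm (52 mm from the handle's back face to the roll's far side), fully squeezed at y=-91 mm (30 mm). Squeeze it against the handle from above, or push it towards the handle (clamp -y).
- pivot (a point): The trigger's pivot, fixed at clamp x=0, y=-80, z=62 mm, between orange cheeks (x -17 to +17, y -108 to -52, up to z=70 mm). Force at the roll: return spring 2 to 4 N; driving the jaw adds about two thirds of (5 N rod friction + pad force): 6 to 9 N in free travel, 10 to 16 N with the pad half in.
- trigger_lever (a joint): Trigger angle, rad: 0 at rest (springs back there when let go), 0.62 fully squeezed (22 mm at the roll). A pawl of 5 mm pitch drives the jaw only while squeezing: the first 0 to 5 mm of jaw stroke may be lost picking up a tooth, then the jaw gains about 7 mm per 10 mm at the roll; a full squeeze gains about 10 mm.
- jaw_slide (a joint): Advance of the sliding jaw towards the slats, m: starts 0 to 0.018; the free pad touches closed-up slats at 0.045; pad half in is about 0.052. Letting go of the trigger leaves the jaw in place, but held by 5 N of friction only: a pressed pad pushes it back until 2 mm or less of pad travel is left.
- pad_spring (a joint): How far the black sprung pad is pushed back towards the orange jaw block, m: 0 free, 0.007 half in, 0.014 right home (16 mm gap free, 2 mm left). Spring 2 N per mm.
- pad_face (a point): Centre of the pad's front face, which is 40 mm long along the clamp's x and 22 mm high (z 13 to 35 mm). The orange jaw block behind it is as long and rises to z=40 mm.
- slat_1: Dark wooden slat next to the fixed jaw: 100 mm long (its x) by 28 mm wide (y) by 16 mm thick, about 60 g, lying flat on the bed (underside at z=12 mm), loose. Origin: centre of its underside. It lies along the clamp's x and starts 8 to 22 mm short of the rail; against the rail its origin is at x=+15 mm in the clamp's frame and its near end at x=-35 mm.
- slat_2: Light wooden slat in the middle, same size and start (gaps of about 4 mm between the slats); origin: centre of its underside.
- slat_3: Mid-brown wooden slat nearest the sliding jaw, same size and start; origin: centre of its underside.
- trigger: The trigger's finger roll and its web, the part to be touched; origin at the lever's pivot.
- jaw: The sliding orange jaw block with the black pad; origin in the worktop plane, equal to the clamp's origin at jaw_slide 0. Not to be pushed by hand.
- canister_1: White porcelain jar with blue flowers, no lid, 114 mm across, 122 mm high, to the left of the clamp; origin: centre of its underside. Leave alone.
- loose_lid: White porcelain lid with blue flowers, 119 mm across, 65 mm high, lying on the worktop at the near left; origin: centre of its underside. Leave alone.
- phone: Black folding phone, 46 x 95 x 19 mm, lying at the near right of the clamp; origin: centre of its underside. Leave alone.
Mind the look-alikes: they are no part of the job. What is shaped like the slat_1 but green or red is not meant.

How it is judged:
By the outcome, as a careful person would: the job done as asked, in the order asked, and still so for the second after the job is handed in, while the arm keeps its last pose, push and grip.
It also fails if it takes over 72 s, if anything falls off the work surface, if the arm or the gripper's body presses on something with over 40 N, if the wrist force passes 120 N, or if a joint passes its speed limit or range.

## Working session

There is one attempt and no reset: what is moved stays moved. The work goes in short steps, Python scripts to look and compute and a tool call to move; the robot and the scene stay as the last step left them, time stands still between calls to the robot, and variables do not carry over. Pictures are saved under pics/ and viewed, at most 10 in all, crops included, and the job is handed in when it is done.

Besides the shell and the picture viewer there is one more tool, called after "Emit:" by a JSON object that holds its "method" and its "body", one argument or row to a line. carry_out: Moves the arm, as the interface text tells. Its arguments: {"type":"object","properties":{"series":{"type":"array","items":{"type":"array","items":{"type":"number"}}}},"required":["series"]}

```bash
mkdir -p pics; cat > h.py <<'E'
import numpy as np,cv2
from cell import env
def snap(n,tag):
    p,d=env.read_camera(n); np.savez('pics/%s.npz'%tag,p=p,d=d); return p,d
def world(n,d,u,v):
    c=env.get_calibration(n);K=np.array(c['intrinsics']);T=np.array(c['cam_to_world'])
    z=d[int(v),int(u)]; x=(u-K[0,2])/K[0,0]*z; y=(v-K[1,2])/K[1,1]*z
    return (T@[x,-y,-z,1])[:3]
def proj(n,P):
    c=env.get_calibration(n);K=np.array(c['intrinsics']);T=np.linalg.inv(np.array(c['cam_to_world']))
    q=T@[*P,1]; return K[0,0]*q[0]/-q[2]+K[0,2], K[1,1]*-q[1]/-q[2]+K[1,2]
E
python3 - <<'E'
from h import *
print(env.state())
for n in('top','scene'):
    p,d=snap(n,n+'0'); print(env.get_calibration(n))
    cv2.imwrite('pics/%s0.png'%n,cv2.resize(p[:,:,::-1],(768,576),interpolation=cv2.INTER_CUBIC))
E
```

```text
{'t': 0.0, 'joints': array([-1.36856955e+00,  4.91560001e-01,  1.55948987e+00, -1.55721400e-05,
        1.09168710e+00, -1.05567593e-01]), 'qvel': array([ 1.76540533e-04,  1.63729080e-04, -6.27732327e-04, -9.91774417e-04,
        9.59769280e-05,  3.52570760e-04]), 'tau': array([ 2.14927146e-03, -6.12636709e+01, -2.58180535e+01,  6.93016173e-02,
        4.82661696e-02, -1.15674779e-04]), 'eef_pos': array([ 189.37927324, -595.57110577,  404.14743257]), 'tcp_rot': array([-3.14045326e+00, -1.06844068e-04,  3.07801494e-01]), 'ft_force': array([-0.18764772,  0.24237341, -0.41055987]), 'moment': array([-0.04336769, -0.01550504, -0.06817174]), 'grip_force': 0.0, 'opening': 0.9984725344872168}
{'intrinsics': array([[457.3933006 ,   0.        , 255.63588561],
       [  0.        , 457.3933006 , 194.31406839],
       [  0.        ,   0.        ,   1.        ]]), 'cam_to_world': array([[ 1.96254098e-03,  9.93872017e-01, -1.10519510e-01,
         3.46302318e+02],
       [-9.99812840e-01, -1.76983087e-04, -1.93456541e-02,
         1.48390726e+02],
       [-1.92466643e-02,  1.10536792e-01,  9.93685656e-01,
         1.44644355e+03],
       [ 0.00000000e+00,  0.00000000e+00,  0.00000000e+00,
         1.00000000e+00]])}
{'intrinsics': array([[408.11945999,   0.        , 255.64331952],
       [  0.        , 408.11945999, 191.32888218],
       [  0.        ,   0.        ,   1.        ]]), 'cam_to_world': array([[-7.86567233e-01,  2.74934331e-01, -5.52922329e-01,
        -1.28351195e+02],
       [-6.17375788e-01, -3.68425375e-01,  6.95061062e-01,
         9.18067412e+02],
       [-1.26144678e-02,  8.88073115e-01,  4.59529127e-01,
         5.98162231e+02],
       [ 0.00000000e+00,  0.00000000e+00,  0.00000000e+00,
         1.00000000e+00]])}
```

View pics/top0.png

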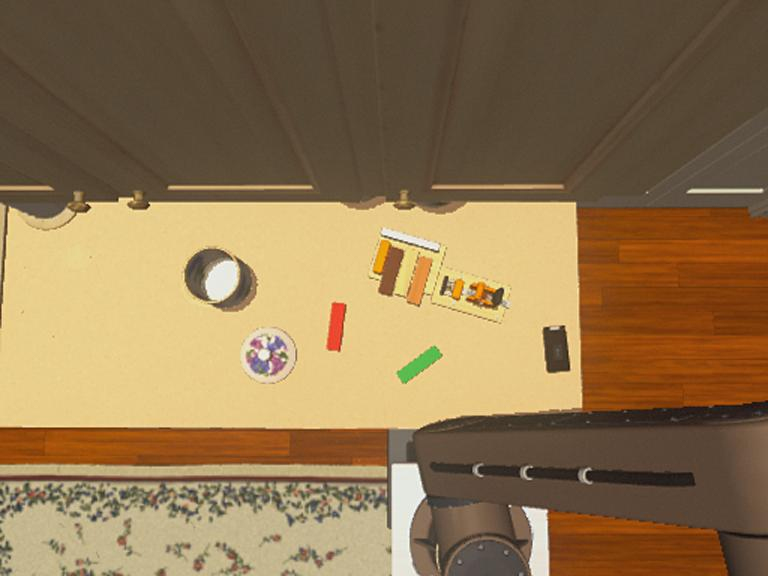

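View pics/scene0.png

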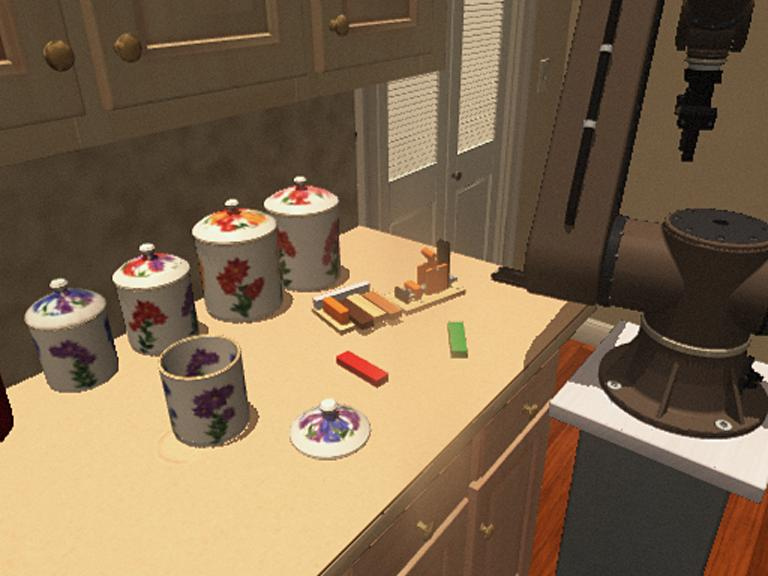

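The top view shows the clamp at about (365–515, 228–322): rail top-left, slats below it, handle and trigger at the right end. The scene view agrees. I'll enlarge both.

```bash
python3 - <<'E'
from h import *
D=np.load('pics/top0.npz');p=D['p'];d=D['d']
cv2.imwrite('pics/topc.png',cv2.resize(p[148:218,242:346,::-1],None,fx=7.5,fy=7.5,interpolation=cv2.INTER_CUBIC))
S=np.load('pics/scene0.npz')
cv2.imwrite('pics/scc.png',cv2.resize(S['p'][155:225,205:315,::-1],None,fx=7,fy=7,interpolation=cv2.INTER_CUBIC))
print([world('top',d,u,v).round() for u,v in [(200,120),(300,128),(300,60),(300,137),(250,210)]])
E
```

```text
[array([595., 277., 556.]), array([590.,  74., 511.]), array([597., 100., 848.]), array([692.,  34.,   5.]), array([457., 194.,  -0.])]
```

View pics/topc.png

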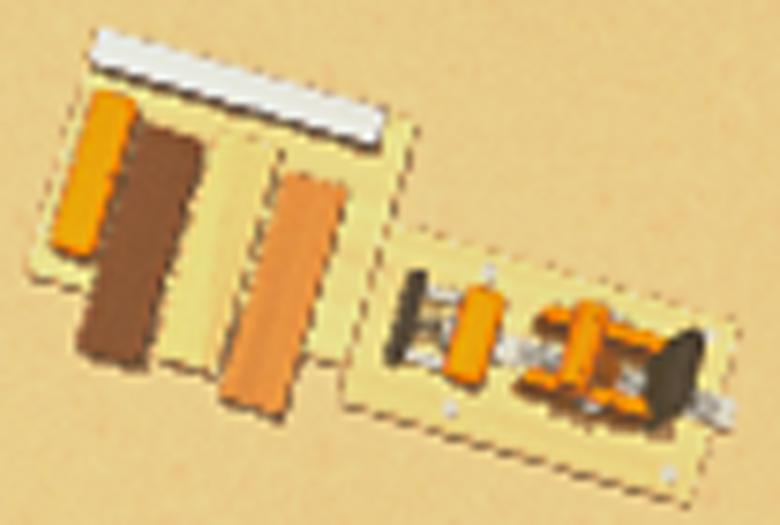

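View pics/scc.png

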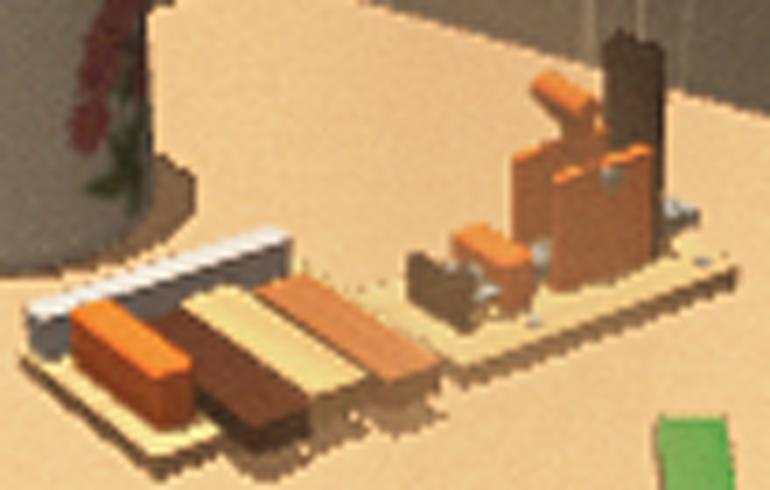

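Crop (7.5×, offset 242,148): rail face top edge runs (92,68)–(380,150), bed corners at (32,275) and (415,125), fixed-jaw edge at (135,98)–(97,250), roll at (585,345). The slats' near ends are at about (115,362), (185,372), (252,412). I'll fit the pose.

```bash
cat >> h.py <<'E'
def ray(n,u,v,z):
    c=env.get_calibration(n);K=np.array(c['intrinsics']);T=np.array(c['cam_to_world'])
    r=T[:3,:3]@[(u-K[0,2])/K[0,0],-(v-K[1,2])/K[1,1],-1]; o=T[:3,3]
    return o+r*(z-o[2])/r[2]
def cp(cx,cy,z): return ray('top',(cx+.5)/7.5-.5+242,(cy+.5)/7.5-.5+148,z)
E
python3 - <<'E'
from h import *
M=[(92,68,65,156,34),(380,150,65,30,34),(32,275,-25,158,12),(415,125,85,16,12),(135,98,55,130,42),(97,252,-15,130,42),(585,345,0,-69,103)]
A=np.array([[x,y] for _,_,x,y,_ in M],float);B=np.array([cp(a,b,z)[:2] for a,b,_,_,z in M])
a0=A.mean(0);b0=B.mean(0);U,s,Vt=np.linalg.svd((A-a0).T@(B-b0));R=Vt.T@U.T;t=b0-R@a0
print(R,t,'yaw',np.arctan2(R[1,0],R[0,0]));print((A@R.T+t-B).round(1))
np.savez('clamp.npz',R=R,t=t)
inv=lambda P:(R.T@(P[:2]-t)).round(1)
D=np.load('pics/top0.npz')
for nm,a,b,z in[('s1near',110,360,28),('s1far',170,130,28),('s2near',185,372,28),('s3near',252,412,28),('s3far',315,180,28),('padtop',405,315,35),('padfront',390,345,35),('block',475,335,40),('handleTop',675,380,114),('handletail',712,405,30),('boardcorner',690,505,12)]:
    print(nm,inv(cp(a,b,z)),cp(a,b,z).round(0))
for P in[(0,-69,96),(0,-114,96),(-90,82,0),(0,0,0)]: print(P,R@P[:2]+t)
E
```

```text
[[ 0.95860554  0.28473747]
 [-0.28473747  0.95860554]] [517.3853213   51.82761059] yaw -0.2887325487919583
[[ 1.8  1.1]
 [ 0.8  0.3]
 [ 0.5  3. ]
 [ 1.5 -2.6]
 [-0.9 -2.9]
 [-3.5  1.4]
 [-0.2 -0.3]]
s1near [-51.4 112.3] [500. 174.  28.]
s1far [ 48.7 116. ] [597. 149.  28.]
s2near [-47.3  81. ] [495. 143.  28.]
s3near [-55.4  49.6] [478. 115.  28.]
s3far [45.5 51.9] [576.  89.  28.]
padtop [0.6 0.3] [518.  52.  35.]
padfront [-13.1   2.8] [506.  58.  35.]
block [  0.2 -29.4] [509.  24.  40.]
handleTop [  -4.8 -104.9] [483. -47. 114.]
handletail [   1.4 -131.7] [481. -75.  30.]
boardcorner [ -39.2 -136.4] [441. -68.  12.]
(0, -69, 96) [497.73843598 -14.31617141]
(0, -114, 96) [484.9252499  -57.45342054]
(-90, 82, 0) [454.45929545 156.05963671]
(0, 0, 0) [517.3853213   51.82761059]
```

```bash
cat >> h.py <<'E'
from scipy.spatial.transform import Rotation as Ro
def shifts(W):
    "tool-frame shifts (mm) to world tip points"
    s=env.state();R=Ro.from_euler('xyz',s['tcp_rot']).as_matrix();tip=s['eef_pos']+R@[0,0,190]
    for w in W: print(np.round(w,0),'->',(R.T@(np.array(w)-tip)).round(1))
    print('tip',tip.round(1),'yaw',s['tcp_rot'][2])
def c2w(x,y,z):
    C=np.load('clamp.npz'); return [*(C['R']@[x,y]+C['t']),z]
E
python3 -c "
from h import *
shifts([(330,-480,214),(450,-300,214),(470,-80,214),c2w(-95,112,214),c2w(-95,112,60)])"
```

```text
[ 330 -480  214] -> [169.  -67.4   0.3]
[ 450 -300  214] -> [ 337.9 -202.6    0.4]
[470 -80 214] -> [ 423.6 -406.2    0.7]
[458. 186. 214.] -> [ 493.1 -663.5    0.9]
[458. 186.  60.] -> [ 493.1 -663.3  154.9]
tip [ 189.3 -595.4  214.2] yaw 0.30780442979209055
```

Emit:
{"method": "carry_out", "body": {
  "series": [
    [0.06, -0.02, 0, 0, 0],
    [0.115, -0.045, 0, 0, 0],
    [0.169, -0.067, 0, 0, 0],
    [0.21, -0.105, 0, 5, 0],
    [0.255, -0.14, 0, 10, 0],
    [0.3, -0.17, 0, 15, 0],
    [0.338, -0.203, 0, 20, 0],
    [0.36, -0.255, 0, 25, 0],
    [0.382, -0.31, 0, 30, 0],
    [0.405, -0.36, 0, 34.2, 0],
    [0.424, -0.41, 0, 34.2, 0],
    [0.44, -0.465, 0, 34.2, 0],
    [0.457, -0.52, 0, 34.2, 0],
    [0.473, -0.575, 0, 34.2, 0],
    [0.493, -0.63, 0, 34.2, 0],
    [0.493, -0.663, 0.02, 34.2, 0],
    [0.493, -0.663, 0.08, 34.2, 0],
    [0.493, -0.663, 0.13, 34.2, 0],
    [0.493, -0.663, 0.155, 34.2, 0],
    [0.493, -0.663, 0.155, 34.2, 0]
  ]
}}

```text
t: 2.6
eef_pos: [458.1, 185.5, 248.2]
tcp_rot: [3.14, 0.003, -0.289]
ft_force: [-0.2, -0.6, 0.1]
opening: 0.008
grip_force: 0.0
```

Emit:
{"method": "carry_out", "body": {
  "series": [
    [0, 0, 0.02, 0, 0],
    [0, -0.001, 0.042, 0, 0],
    [0.02, -0.001, 0.042, 0, 0],
    [0.03, -0.001, 0.042, 0, 0],
    [0.034, -0.001, 0.042, 0, 0],
    [0.037, -0.001, 0.042, 0, 0],
    [0.04, -0.001, 0.042, 0, 0],
    [0.042, -0.001, 0.042, 0, 0],
    [0.044, -0.001, 0.042, 0, 0],
    [0.046, -0.001, 0.042, 0, 0]
  ]
}}

```text
t: 3.85
eef_pos: [502.8, 173.4, 207.7]
tcp_rot: [3.141, 0.0, -0.289]
ft_force: [-0.1, 0.1, 0.7]
opening: 0.005
grip_force: 0.2
```

```bash
python3 - <<'E'
from h import *
p,d=snap('scene','s1'); q,_=snap('top','t1')
a=cv2.resize(p[135:235,195:315,::-1],None,fx=5,fy=5,interpolation=cv2.INTER_CUBIC)
b=cv2.resize(q[148:218,242:346,::-1],None,fx=5,fy=5,interpolation=cv2.INTER_CUBIC)[:,:200]
b=cv2.copyMakeBorder(b,0,500-b.shape[0],0,0,cv2.BORDER_CONSTANT)
cv2.imwrite('pics/s1.png',np.hstack([a,b]))
E
```

```text
(no output)
```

View pics/s1.png

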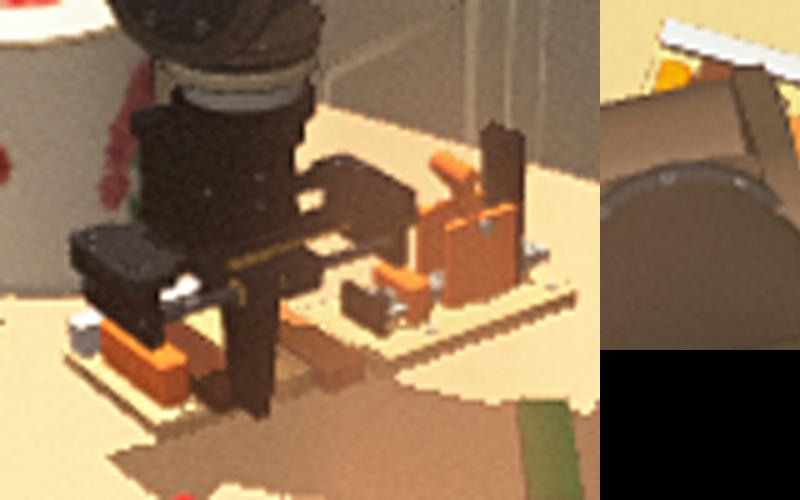

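The left view shows the closed finger at the near end of the dark slat (about (250,400)), clear of everything else. It isn't at the rail yet, so I'll keep pushing in small steps.

Emit:
{"method": "carry_out", "body": {
  "series": [
    [0.0015, 0, 0, 0, 0],
    [0.003, 0, 0, 0, 0],
    [0.004, 0, 0, 0, 0],
    [0.004, 0, 0, 0, 0]
  ]
}}

```text
t: 4.45
eef_pos: [505.2, 172.7, 207.6]
tcp_rot: [3.14, 0.004, -0.289]
ft_force: [-10.1, 5.9, 6.4]
opening: 0.004
grip_force: 5.7
```

Emit:
{"method": "carry_out", "body": {
  "series": [
    [-0.015, 0, 0, 0, 0],
    [-0.028, 0, 0, 0, 0],
    [-0.028, 0.018, 0, 0, 0],
    [-0.028, 0.031, 0, 0, 0],
    [-0.028, 0.031, 0, 0, 0],
    [-0.016, 0.031, 0, 0, 0],
    [-0.012, 0.031, 0, 0, 0],
    [-0.009, 0.031, 0, 0, 0],
    [-0.006, 0.031, 0, 0, 0],
    [-0.004, 0.031, 0, 0, 0],
    [-0.002, 0.031, 0, 0, 0],
    [-0.001, 0.031, 0, 0, 0],
    [0, 0.031, 0, 0, 0],
    [0, 0.031, 0, 0, 0]
  ]
}}

```text
t: 6.2
eef_pos: [496.4, 143.0, 207.6]
tcp_rot: [3.14, 0.004, -0.289]
ft_force: [-9.7, 4.8, 6.3]
opening: 0.005
grip_force: 5.3
```

Slat 2 met the rail with the same force. Now slat 3.

Emit:
{"method": "carry_out", "body": {
  "series": [
    [-0.015, 0, 0, 0, 0],
    [-0.034, 0, 0, 0, 0],
    [-0.034, 0.018, 0, 0, 0],
    [-0.034, 0.032, 0, 0, 0],
    [-0.034, 0.032, 0, 0, 0],
    [-0.023, 0.032, 0, 0, 0],
    [-0.018, 0.032, 0, 0, 0],
    [-0.014, 0.032, 0, 0, 0],
    [-0.01, 0.032, 0, 0, 0],
    [-0.007, 0.032, 0, 0, 0],
    [-0.004, 0.032, 0, 0, 0],
    [-0.002, 0.032, 0, 0, 0],
    [-0.001, 0.032, 0, 0, 0],
    [0, 0.032, 0, 0, 0],
    [0, 0.032, 0, 0, 0]
  ]
}}

```text
t: 8.07
eef_pos: [487.3, 112.3, 207.6]
tcp_rot: [3.14, 0.004, -0.289]
ft_force: [-8.6, 5.0, 6.5]
opening: 0.001
grip_force: 5.1
```

```bash
python3 -c "
from h import *
shifts([c2w(-80,50,17),c2w(-80,50,180),c2w(-80,-160,180),c2w(0,-40,180),c2w(0,-40,86)])"
```

```text
[455. 123.  17.] -> [-33.2  -0.8   0.8]
[455. 123. 180.] -> [ -33.9   -0.6 -162.2]
[395. -79. 180.] -> [ -33.8  209.4 -162. ]
[506.  13. 180.] -> [  46.2   89.3 -162.4]
[506.  13.  86.] -> [ 46.5  89.2 -68.4]
tip [486.5 112.3  17.6] yaw -0.2890216227863296
```

Emit:
{"method": "carry_out", "body": {
  "series": [
    [-0.015, 0, 0, 0, 0],
    [-0.035, 0, -0.005, 0, 0],
    [-0.035, 0, -0.06, 0, 0],
    [-0.035, 0, -0.12, 0, 0],
    [-0.035, 0.03, -0.163, 0, 0],
    [-0.035, 0.09, -0.163, 0, 0],
    [-0.035, 0.15, -0.163, 0, 0],
    [-0.035, 0.21, -0.163, 0, 0],
    [-0.035, 0.21, -0.163, 0, 0]
  ]
}}

```text
t: 9.2
eef_pos: [393.9, -82.2, 370.7]
tcp_rot: [3.141, -0.001, -0.295]
ft_force: [0.9, 0.5, 0.3]
opening: 0.003
grip_force: 0.0
```

```bash
python3 - <<'E'
from h import *
s=env.state();print(s['eef_pos'],s['ft_force'])
p,d=snap('scene','s2'); q,_=snap('top','t2')
a=cv2.resize(p[135:225,205:320,::-1],None,fx=5,fy=5,interpolation=cv2.INTER_CUBIC)[:,:300]
b=cv2.resize(q[148:218,242:342,::-1],None,fx=5,fy=5,interpolation=cv2.INTER_CUBIC)
b=cv2.copyMakeBorder(b,0,450-b.shape[0],0,0,cv2.BORDER_CONSTANT)
cv2.imwrite('pics/s2.png',np.hstack([a,b]))
E
```

```text
[393.87017943 -82.18298821 370.74180863] [0.893595   0.50310291 0.34934442]
```

View pics/s2.png

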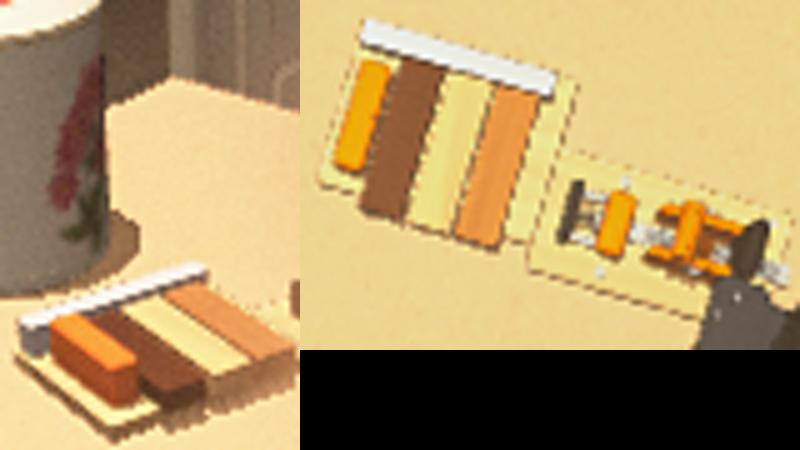

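All three slat ends meet the rail along (360,50)–(550,95) in the right-hand view, with the rear ends in line. On to the trigger.

Emit:
{"method": "carry_out", "body": {
  "series": [
    [0.04, -0.045, 0, 0, 0],
    [0.081, -0.09, 0, 0, 0],
    [0.081, -0.121, 0, 0, 0],
    [0.081, -0.121, 0.04, 0, 0],
    [0.081, -0.121, 0.08, 0, 0],
    [0.081, -0.121, 0.094, 0, 0],
    [0.081, -0.121, 0.094, 0, 0]
  ]
}}

```text
t: 10.18
eef_pos: [507.4, 14.4, 276.5]
tcp_rot: [3.141, 0.001, -0.288]
ft_force: [0.4, -0.7, -0.3]
opening: 0.006
grip_force: 0.0
```

```bash
cat >> h.py <<'E'
def rep():
    C=np.load('clamp.npz');s=env.state();R=Ro.from_euler('xyz',s['tcp_rot']).as_matrix();tip=s['eef_pos']+R@[0,0,190]
    f=s['ft_force'];print('t',s['t'],'tip clamp',(C['R'].T@(tip[:2]-C['t'])).round(1),tip[2].round(1),'F clamp',(C['R'].T@f[:2]).round(1),f[2].round(1))
E
python3 - <<'E'
from h import *
rep()
p,d=snap('scene','s3'); q,_=snap('top','t3')
a=cv2.resize(p[135:225,235:305,::-1],None,fx=5,fy=5,interpolation=cv2.INTER_CUBIC)
b=cv2.resize(q[148:218,242:332,::-1],None,fx=5,fy=5,interpolation=cv2.INTER_CUBIC)
b=cv2.copyMakeBorder(b,0,450-b.shape[0],0,0,cv2.BORDER_CONSTANT)
cv2.imwrite('pics/s3.png',np.hstack([a,b]))
E
```

```text
t 10.175 tip clamp [  0.9 -38.8] 86.5 F clamp [ 0.6 -0.5] -0.3
```

View pics/s3.png

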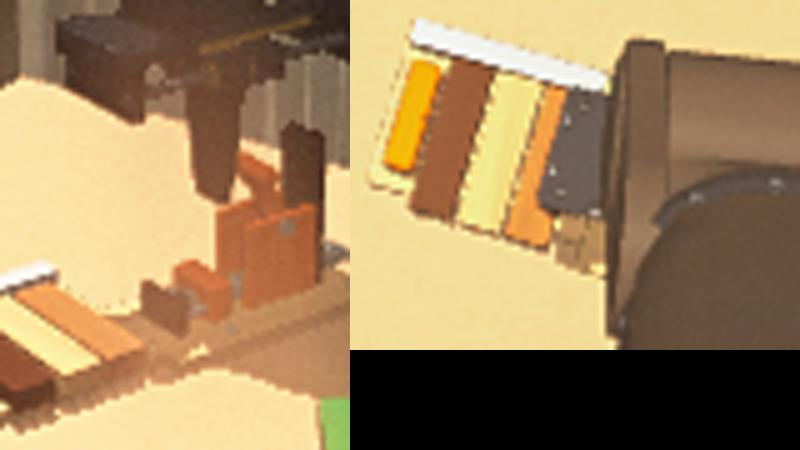

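The left view shows the fingertip at (215,190), just on the jaw side of the roll and above the cheeks. The pad at (165,305) is still well short of the slats. Trying a first partial squeeze.

Emit:
{"method": "carry_out", "body": {
  "series": [
    [0, 0.008, 0, 0, 0],
    [0, 0.012, 0, 0, 0],
    [0, 0.016, 0, 0, 0],
    [0, 0.02, 0, 0, 0],
    [0, 0.024, 0, 0, 0],
    [0, 0.027, 0, 0, 0],
    [0, 0.03, 0, 0, 0],
    [0, 0.03, 0, 0, 0]
  ]
}}

```text
t: 11.28
eef_pos: [499.0, -15.3, 277.2]
tcp_rot: [-3.141, -0.002, -0.289]
ft_force: [1.2, 5.5, 5.4]
opening: 0.003
grip_force: 3.2
```

```bash
python3 -c "
from h import *
rep();snap('scene','q1')"
```

```text
t 11.275 tip clamp [  1.8 -69.5] 87.2 F clamp [-0.4  5.6] 5.4
```

Emit:
{"method": "carry_out", "body": {
  "series": [
    [0, 0.0015, 0, 0, 0],
    [0, -0.01, 0, 0, 0],
    [0, -0.023, 0, 0, 0],
    [0, -0.023, 0, 0, 0],
    [0, -0.023, 0, 0, 0],
    [0, -0.018, 0, 0, 0],
    [0, -0.013, 0, 0, 0],
    [0, -0.008, 0, 0, 0],
    [0, -0.003, 0, 0, 0],
    [0, 0, 0, 0, 0],
    [0, 0.0015, 0, 0, 0],
    [0, 0.0015, 0, 0, 0]
  ]
}}

```text
t: 12.82
eef_pos: [498.7, -17.0, 277.4]
tcp_rot: [-3.141, -0.002, -0.29]
ft_force: [2.2, 5.0, 6.6]
opening: 0.009
grip_force: 3.2
```

```bash
cat >> h.py <<'E'
def jaw(tag):
    "pad/jaw y in clamp from the scene depth cloud in the strip between slats and cheeks"
    D=np.load('pics/%s.npz'%tag);p=D['p'].astype(int);d=D['d'];n='scene'
    c=env.get_calibration(n);K=np.array(c['intrinsics']);T=np.array(c['cam_to_world'])
    v,u=np.mgrid[:384,:512];X=np.stack([(u-K[0,2])/K[0,0]*d,-(v-K[1,2])/K[1,1]*d,-d,np.ones_like(d)],-1)@T.T
    C=np.load('clamp.npz');q=(X[...,:2]-C['t'])@C['R'];x,y,z=q[...,0],q[...,1],X[...,2]
    m=(d>0)&(abs(x)<24)&(y>-50)&(y<60)&(z>16)&(z<46)
    o=m&(p[...,0]>p[...,2]*2)&(z>31)&(y<33);b=m&(p.max(-1)<110)&(p[...,0]<p[...,2]*1.8)
    f=lambda k:(k.sum(),y[k].mean().round(1),np.percentile(y[k],[5,95]).round(1)) if k.sum() else 0
    print(tag,'block',f(o),'pad',f(b))
E
python3 -c "
from h import *
rep();snap('scene','q2')
for t in ('s3','q1','q2'):jaw(t)"
```

```text
t 12.825 tip clamp [  2.1 -71.1] 87.4 F clamp [0.7 5.4] 6.6
s3 block (np.int64(78), np.float64(-18.9), array([-34. ,   4.5])) pad 0
q1 block (np.int64(77), np.float64(-13.6), array([-33.1,   9.6])) pad 0
q2 block (np.int64(76), np.float64(-1.6), array([-16.2,  21.5])) pad 0
```

Emit:
{"method": "carry_out", "body": {
  "series": [
    [0, -0.012, 0, 0, 0],
    [0, -0.024, 0, 0, 0],
    [0, -0.024, 0, 0, 0],
    [0, -0.024, 0, 0, 0],
    [0, -0.019, 0, 0, 0],
    [0, -0.014, 0, 0, 0],
    [0, -0.009, 0, 0, 0],
    [0, -0.004, 0, 0, 0],
    [0, 0, 0, 0, 0],
    [0, 0, 0, 0, 0]
  ]
}}

```text
t: 14.12
eef_pos: [498.6, -17.1, 277.4]
tcp_rot: [-3.141, -0.002, -0.29]
ft_force: [2.4, 4.6, 4.8]
opening: 0.004
grip_force: 3.0
```

```bash
python3 -c "
from h import *
rep();snap('scene','q3');jaw('q3')"
```

```text
t 14.125 tip clamp [  2.1 -71.2] 87.4 F clamp [1. 5.] 4.8
q3 block (np.int64(80), np.float64(5.3), array([-48. ,  31.3])) pad 0
```

Emit:
{"method": "carry_out", "body": {
  "series": [
    [0, -0.012, 0, 0, 0],
    [0, -0.024, 0, 0, 0],
    [0, -0.024, 0, 0, 0],
    [0, -0.024, 0, 0, 0],
    [0, -0.019, 0, 0, 0],
    [0, -0.014, 0, 0, 0],
    [0, -0.009, 0, 0, 0],
    [0, -0.004, 0, 0, 0],
    [0, 0, 0, 0, 0],
    [0, 0, 0, 0, 0]
  ]
}}

```text
t: 15.42
eef_pos: [498.6, -17.1, 277.4]
tcp_rot: [-3.141, -0.002, -0.29]
ft_force: [2.5, 5.3, 5.0]
opening: 0.007
grip_force: 3.1
```

```bash
python3 - <<'E'
from h import *
rep();p,d=snap('scene','q4');jaw('q4')
f=lambda p:cv2.resize(p[155:225,205:285,::-1],None,fx=5,fy=5,interpolation=cv2.INTER_CUBIC)
cv2.imwrite('pics/q4.png',np.hstack([f(np.load('pics/q3.npz')['p']),f(p)]))
E
```

```text
t 15.425 tip clamp [  2.1 -71.2] 87.4 F clamp [0.9 5.8] 5.0
q4 block (np.int64(63), np.float64(6.6), array([-49.7,  17.9])) pad 0
```

View pics/q4.png

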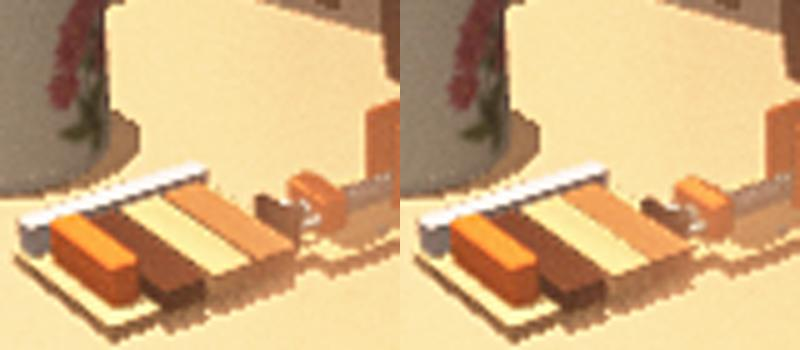

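The right (latest) view shows the pad at about (665,215), now at or next to slat 3; the slats still sit on the rail. From here I'll squeeze in stages and read the force.

Emit:
{"method": "carry_out", "body": {
  "series": [
    [0, -0.012, 0, 0, 0],
    [0, -0.024, 0, 0, 0],
    [0, -0.024, 0, 0, 0],
    [0, -0.024, 0, 0, 0],
    [0, -0.019, 0, 0, 0],
    [0, -0.014, 0, 0, 0],
    [0, -0.01, 0, 0, 0],
    [0, -0.008, 0, 0, 0],
    [0, -0.008, 0, 0, 0]
  ]
}}

```text
t: 16.6
eef_pos: [501.0, -9.1, 277.6]
tcp_rot: [-3.14, -0.003, -0.29]
ft_force: [2.1, 7.0, 7.5]
opening: 0.005
grip_force: 4.5
```

Emit:
{"method": "carry_out", "body": {
  "series": [
    [0, 0.002, 0, 0, 0],
    [0, 0.004, 0, 0, 0],
    [0, 0.004, 0, 0, 0]
  ]
}}

```text
t: 16.98
eef_pos: [499.9, -13.0, 277.6]
tcp_rot: [-3.14, -0.003, -0.29]
ft_force: [3.3, 6.8, 6.7]
opening: 0.005
grip_force: 4.0
```

Emit:
{"method": "carry_out", "body": {
  "series": [
    [0, 0.002, 0, 0, 0],
    [0, 0.002, 0, 0, 0]
  ]
}}

```text
t: 17.23
eef_pos: [499.3, -14.9, 277.6]
tcp_rot: [-3.14, -0.003, -0.29]
ft_force: [2.7, 8.1, 7.8]
opening: 0.004
grip_force: 4.5
```

```bash
python3 -c "
from h import *
rep();snap('scene','q5')"
```

```text
t 17.225 tip clamp [  2.2 -68.9] 87.6 F clamp [0.3 8.5] 7.8
```

Emit:
{"method": "carry_out", "body": {
  "series": [
    [0, -0.01, 0, 0, 0],
    [0, -0.022, 0, 0, 0],
    [0, -0.022, 0, 0, 0],
    [0, -0.022, 0, 0, 0],
    [0, -0.017, 0, 0, 0],
    [0, -0.014, 0, 0, 0],
    [0, -0.012, 0, 0, 0],
    [0, -0.012, 0, 0, 0]
  ]
}}

```text
t: 18.27
eef_pos: [502.4, -3.4, 276.9]
tcp_rot: [-3.142, -0.001, -0.289]
ft_force: [2.0, 2.2, 2.8]
opening: 0.004
grip_force: 1.5
```

Emit:
{"method": "carry_out", "body": {
  "series": [
    [0, 0.002, 0, 0, 0],
    [0, 0.004, 0, 0, 0],
    [0, 0.004, 0, 0, 0]
  ]
}}

```text
t: 18.65
eef_pos: [501.3, -7.0, 277.0]
tcp_rot: [-3.141, -0.001, -0.289]
ft_force: [1.4, 7.2, 6.1]
opening: 0.006
grip_force: 3.6
```

Emit:
{"method": "carry_out", "body": {
  "series": [
    [0, 0.002, 0, 0, 0],
    [0, 0.002, 0, 0, 0]
  ]
}}

```text
t: 18.9
eef_pos: [500.8, -8.6, 277.3]
tcp_rot: [-3.141, -0.001, -0.289]
ft_force: [1.4, 10.8, 10.3]
opening: 0.005
grip_force: 5.9
```

```bash
python3 -c "
from h import *
rep();snap('scene','q6')"
```

```text
t 18.9 tip clamp [  1.6 -62.5] 87.3 F clamp [-1.8 10.7] 10.3
```

Emit:
{"method": "carry_out", "body": {
  "series": [
    [0, 0.002, 0, 0, 0],
    [0, 0.003, 0, 0, 0],
    [0, 0.003, 0, 0, 0]
  ]
}}

```text
t: 19.32
eef_pos: [500.1, -11.4, 277.5]
tcp_rot: [-3.14, -0.002, -0.289]
ft_force: [2.5, 13.1, 13.2]
opening: 0.004
grip_force: 7.2
```

```bash
python3 - <<'E'
from h import *
rep();p,d=snap('scene','q7')
f=lambda p:cv2.resize(p[180:210,245:285,::-1],None,fx=10,fy=10,interpolation=cv2.INTER_CUBIC)
cv2.imwrite('pics/q7.png',np.vstack([np.hstack([f(np.load('pics/q4.npz')['p']),f(np.load('pics/q5.npz')['p'])]),np.hstack([f(np.load('pics/q6.npz')['p']),f(p)])]))
C=np.load('clamp.npz')
for y in(0,10,20,30,40,46):print(y,np.round((np.array(proj('scene',c2w(-20,y,40)))-[245,180])*10))
E
```

```text
t 19.325 tip clamp [  1.8 -65.2] 87.5 F clamp [-1.3 13.3] 13.2
0 [261. 135.]
10 [234. 144.]
20 [206. 154.]
30 [179. 164.]
40 [151. 173.]
46 [134. 179.]
```

View pics/q7.png

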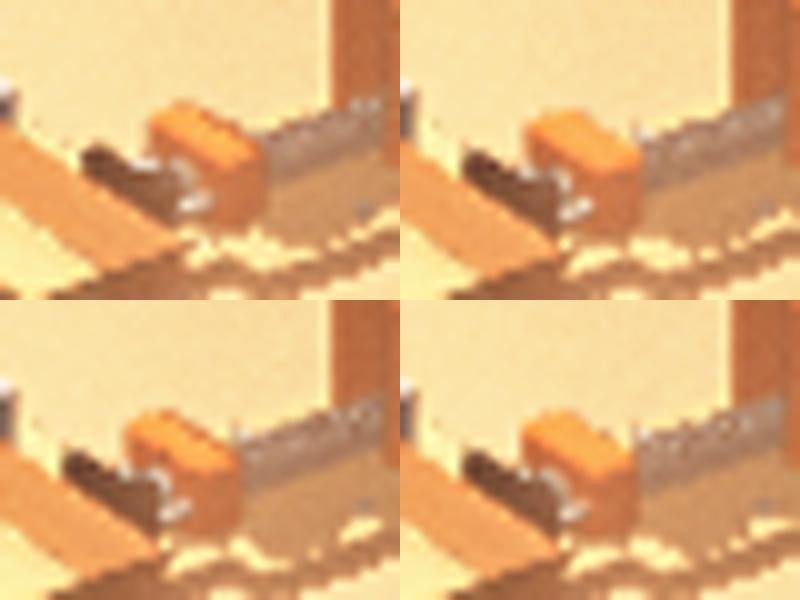

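Pad contact is clear: it stays at x≈65 in the last three tiles while the block closes up on it (left corner about 125→120). I'll measure that with subpixel tracking.

```bash
cat >> h.py <<'E'
def track(tag,ref='q4'):
    g=lambda t:cv2.resize(np.load('pics/%s.npz'%t)['p'],None,fx=8,fy=8,interpolation=cv2.INTER_CUBIC)
    A,B=g(ref),g(tag);o=[]
    for (u0,v0,u1,v1) in[(259,189,272,203),(252,193,261,201)]:
        T=A[v0*8:v1*8,u0*8:u1*8];r=cv2.matchTemplate(B[(v0-3)*8:(v1+5)*8,(u0-8)*8:(u1+4)*8],T,cv2.TM_CCOEFF_NORMED)
        _,m,_,l=cv2.minMaxLoc(r);o+=[(l[0]/8-8)/-.275,m]
    print(tag,'block mm %.1f (%.2f) pad mm %.1f (%.2f) compression %.1f'%(*o,o[0]-o[2]))
E
python3 -c "
from h import *
for t in('q3','q5','q6','q7'):track(t)"
```

```text
q3 block mm -9.5 (0.90) pad mm -9.5 (0.88) compression 0.0
q5 block mm 7.7 (0.95) pad mm 7.3 (0.97) compression 0.5
q6 block mm 7.7 (0.96) pad mm 7.3 (0.96) compression 0.5
q7 block mm 9.1 (0.93) pad mm 7.7 (0.95) compression 1.4
```

Emit:
{"method": "carry_out", "body": {
  "series": [
    [0, 0.001, 0, 0, 0],
    [0, 0.001, 0, 0, 0]
  ]
}}

```text
t: 19.62
eef_pos: [499.8, -12.3, 277.6]
tcp_rot: [-3.14, -0.002, -0.289]
ft_force: [2.6, 13.6, 13.3]
opening: 0.004
grip_force: 7.5
```

```bash
python3 - <<'E'
from h import *
rep();snap('scene','q8a');snap('scene','q8b')
def soft(tag):
    D=np.load('pics/%s.npz'%tag);p=D['p'].astype(float);d=D['d'];n='scene'
    c=env.get_calibration(n);K=np.array(c['intrinsics']);T=np.array(c['cam_to_world'])
    v,u=np.mgrid[:384,:512];X=np.stack([(u-K[0,2])/K[0,0]*d,-(v-K[1,2])/K[1,1]*d,-d,np.ones_like(d)],-1)@T.T
    C=np.load('clamp.npz');q=(X[...,:2]-C['t'])@C['R'];x,y,z=q[...,0],q[...,1],X[...,2]
    m=(d>0)&(abs(x)<30)&(y>-50)&(y<46)
    top=m&(z>37)&(z<46)&(p[...,0]>150)
    pad=m&(z>22)&(z<37.5)&(p.max(-1)<130)&(u>245)&(u<275)
    g=lambda k:(int(k.sum()),[round(float(w[k].mean()),1) for w in(x,y,z)])
    print(tag,'top',g(top),'pad',g(pad))
for t in('s3','q1','q2','q3','q4','q5','q6','q7','q8a','q8b'):soft(t)
for t in('q8a','q8b'):track(t)
E
```

```text
t 19.625 tip clamp [  1.9 -66.2] 87.6 F clamp [-1.4 13.7] 13.3
s3 top (34, [-4.6, -26.6, 38.8]) pad (0, [nan, nan, nan])
q1 top (32, [-7.2, -22.5, 39.0]) pad (0, [nan, nan, nan])
q2 top (29, [-6.3, -10.5, 38.7]) pad (0, [nan, nan, nan])
q3 top (35, [-4.5, -5.8, 39.2]) pad (1, [15.2, 26.0, 31.6])
q4 top (37, [-4.4, 3.0, 39.3]) pad (4, [7.3, 40.6, 33.8])
q5 top (34, [-3.9, 16.0, 38.7]) pad (4, [4.6, 44.4, 33.6])
q6 top (37, [-2.1, 11.6, 39.0]) pad (3, [4.2, 44.6, 34.4])
q7 top (33, [-1.8, 9.5, 39.0]) pad (3, [4.2, 44.6, 33.3])
q8a top (35, [-3.9, 17.0, 39.1]) pad (0, [nan, nan, nan])
q8b top (33, [-5.0, 17.1, 38.6]) pad (1, [8.6, 45.1, 33.8])
q8a block mm 9.5 (0.92) pad mm 7.7 (0.92) compression 1.8
q8b block mm 9.5 (0.92) pad mm 7.7 (0.93) compression 1.8<stdin>:11: RuntimeWarning: Mean of empty slice.
  ret = ret.dtype.type(ret / rcount)
```

Emit:
{"method": "carry_out", "body": {
  "series": [
    [0, 0.001, 0, 0, 0],
    [0, 0.002, 0, 0, 0],
    [0, 0.003, 0, 0, 0],
    [0, 0.003, 0, 0, 0],
    [0, 0.003, 0, 0, 0]
  ]
}}

```text
t: 20.35
eef_pos: [499.1, -15.1, 277.7]
tcp_rot: [-3.14, -0.003, -0.289]
ft_force: [2.6, 15.0, 15.5]
opening: 0.006
grip_force: 7.9
```

```bash
python3 - <<'E'
from h import *
rep();p,d=snap('scene','q9')
L=[np.load('pics/%s.npz'%t)['p'] for t in('q3','q4','q5','q9')]
f=lambda p:cv2.resize(p[183:209,249:277,::-1],None,fx=14,fy=11,interpolation=cv2.INTER_NEAREST)
cv2.imwrite('pics/q9.png',np.vstack([np.hstack([f(L[0]),f(L[1])]),np.hstack([f(L[2]),f(L[3])])]))
track('q9')
E
```

```text
t 20.35 tip clamp [  2.  -69.1] 87.7 F clamp [-1.8 15.1] 15.5
q9 block mm 11.4 (0.85) pad mm 8.2 (0.88) compression 3.2
```

View pics/q9.png

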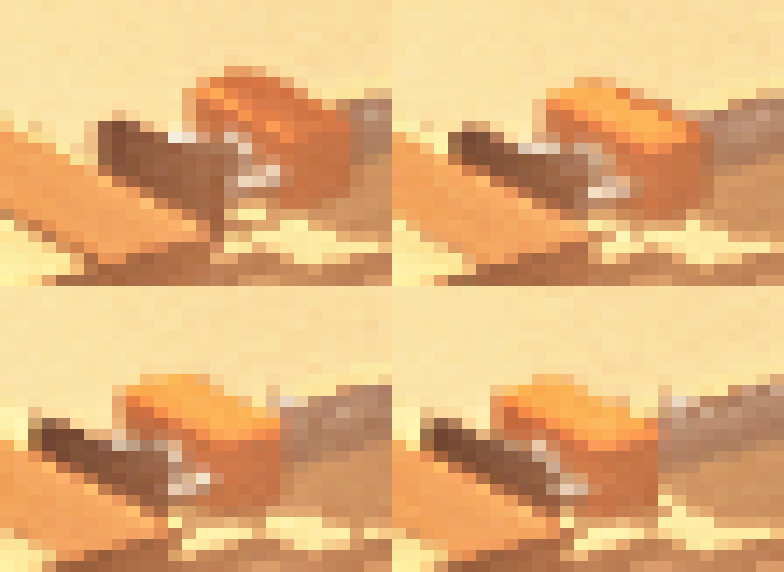

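Emit:
{"method": "carry_out", "body": {
  "series": [
    [0, 0.001, 0, 0, 0],
    [0, 0.001, 0, 0, 0],
    [0, 0.001, 0, 0, 0],
    [0, 0.001, 0, 0, 0]
  ]
}}

```text
t: 20.9
eef_pos: [498.8, -16.0, 277.8]
tcp_rot: [-3.14, -0.003, -0.289]
ft_force: [2.2, 14.1, 16.2]
opening: 0.001
grip_force: 8.0
```

```bash
python3 - <<'E'
from h import *
rep();env.job_done();print('done')
E
```

```text
t 20.9 tip clamp [  2. -70.] 87.8 F clamp [-2.  14.1] 16.2
the job is handed in; nothing more can be done
done
```

I handed the job in at 20.9 s with the trigger held squeezed: all three slats were against the stop rail before pumping, and the pad is pressed in about 6–7 mm of its 14 mm, estimated from force and trigger travel (camera tracking alone read less, 3–5 mm).

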